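Rebuild the two-bolt flange joint of the spare espresso group

ROBOT

A 7-joint arm with a two-finger parallel gripper is mounted at the origin on a cart in front of the work surface, level with it; the furniture and walls round the work are solid. World frame = base frame: x ahead of the robot, y to its left, z up, the work surface at z = 0. Lengths are in m, angles in rad, forces in N, time in s.
With the tool pointing down it reaches from about 0.4 to 0.9 m from the base axis. Payload 5.5 kg.
Tool frame: the origin (TCP) lies midway between the tips of the shut fingers; the grasp point (between the pads) lies 19 mm behind it (manip.grip_depth is the distance from the TCP to the grasp point, in m); z points along the fingers, y is the line along which they close (so a half turn about z gives the same grasp; the last joint's range is limited). The gripper opens to 92 mm and grips with 3 to 60 N. Pads are 19 mm wide; open, the fingers measure 130 mm over their backs; the gripper's body (75 mm by 190 mm) begins 47 mm behind the grasp point.
Start: joints at [-0.842, 0.501, -0.427, 1.55, 0.221, 1.138, -0.21], TCP at [0.292, 0.581, 0.188] pointing down, gripper open.
Joint ranges: [-2.88, 2.88], [-0.31, 2.03], [-1.54, 1.56], [0.2, 2.42], [-1.41, 4.55], [0.19, 2.02], [-2.57, 2.57]. Speed limits (rad/s): [2.57, 2.57, 3.14, 3.14, 3.14, 3.14, 3.14].

INTERFACE

Orientations are given as a unit quaternion [x, y, z, w].
In Python, from bench import manip, effector, viewer gives the robot as it stands. Calls block until the motion is done:
- manip.move_pose(position, orientation): joint-space move of the TCP to a pose.
- manip.servo_line(position, ori=None, vel=0.15): straight line of the TCP; ori=None keeps the orientation; vel is the mean speed in m/s.
- manip.movej(angles): joint-space move.
- effector.open_jaws() and effector.close(f_grip=None): open the fingers fully, or close them until they stop; f_grip is the grip in N (None keeps the last).
- manip.sleep(seconds).
- manip.solve_ik(position, orientation): joint angles nearest the present ones, or None.
- viewer.get_image(name): name is "scene" or "top" or "wrist"; returns the picture (384x512x3 uint8, red, green, blue); there is no depth.
- viewer.get_calibration(name): a dict with "vfov" (degrees; the focal length in pixels is half the picture's height over the tangent of half this angle, whatever the lens; pixels are square), "cx", "cy" (the principal point, pixels), "eye" and "attitude" of the camera in the world. Camera axes: x right, y down, z forward; pixel columns grow to the right and rows downward; lengths in m; the calibration is good to about 2 mm. A picture is of the moment at which its call begins: read the wrist's pose just before it. get_calibration takes no time and is no camera call; for the wrist camera it gives the pose at the moment of the call.
A pose or a line that the arm cannot do raises manip.PlanningError and nothing moves.
- manip.hand_in(): hands the job in; it is judged then, once.
Readings, each from a call of its own:
- manip.current_clock(): time.
- manip.current_q(): joint angles.
- manip.current_joint_velocities(): joint speeds.
- manip.current_tau(): joint torques, N m.
- manip.current_tool_pos(): TCP position.
- manip.current_tcp_rot(): TCP orientation.
- manip.current_force(): force on the tool from outside, world axes, zero at the start.
- manip.current_wrist_torque(): the same for the moment, N m.
- manip.current_finger_gap(): finger opening in m.
- manip.current_gripper_force(): force on a finger pad.
Only numpy, scipy, OpenCV 4.12 (cv2) and the standard library are available. Lean on these libraries where they do the work, as an engineer would, in place of code of your own. Each camera call takes 0.05 s, during which the arm holds its last target. There are 200 camera calls.

TASK

Make up the spare espresso group's flange joint, ready for its nuts: thread the parts down over the two studs of the brass boiler flange, each lying flat on the one below, in this order: the new white gasket against the brass, then the thick black insulating spacer, then the new red gasket, and last the steel group body, standing upright. Leave the torn grey-green old gasket where it lies and knock nothing over.

Things in the scene. Friction and masses are not known exactly. Their poses are not given: they have to be found in the camera images.
- flange_stand: The target: a brass oval boiler flange, 102 mm long (x) and 52 mm wide (y), on a dark cast foot 100 mm across that is fixed to the counter. Origin: centre of the foot's underside on the counter, z up; the flange's flat top is 36 mm above it. Two upright steel studs, 7 mm thick with rounded tips, stand on the flange at x = +38 and x = -38 mm of its own frame (y = 0) and end 78 mm above the counter.
- gasket_white: The new white gasket, 6 mm thick, rigid, 35 g. Flat oval two-bolt flange outline, 104 mm long (its own x) and 56 mm wide (its own y) across the middle, with a 34 mm bore in the centre and a 13 mm hole at x = +38 and x = -38 mm; both ends are alike. Starts lying flat and loose on the counter, any yaw. Origin: centre of the underside, z up.
- spacer_black: The black insulating spacer, 12 mm thick, 70 g. Flat oval two-bolt flange outline, 104 mm long (its own x) and 56 mm wide (its own y) across the middle, with a 34 mm bore in the centre and a 13 mm hole at x = +38 and x = -38 mm; both ends are alike. Starts lying flat and loose on the counter, any yaw. Origin: centre of the underside, z up.
- gasket_red: The new red gasket, 6 mm thick, rigid, 35 g. Flat oval two-bolt flange outline, 104 mm long (its own x) and 56 mm wide (its own y) across the middle, with a 34 mm bore in the centre and a 13 mm hole at x = +38 and x = -38 mm; both ends are alike. Starts lying flat and loose on the counter, any yaw. Origin: centre of the underside, z up.
- group_body: Steel group body, 0.38 kg, 57 mm tall, standing on an oval flange 104 mm (own x) by 56 mm (own y) and 9 mm thick, 13 mm holes at x = +38 and -38 mm. Above it a barrel 40 mm across, 15 to 46 mm above the underside: grip it across own y, clear of the studs. Brass hexagon on top. Both ends alike. Starts upright, any yaw. Origin: centre of the underside, z up.
- old_gasket: The old gasket, grey-green, 5 mm thick, the same outline but with the end at its +x torn off (one bolt hole left, at x = -38 mm). Stays where it lies, loose. Origin: on the underside where the bore's centre is.
- milk_jug: Steel milk jug, 69 x 97 x 96 mm, loose, a bystander. Origin: centre of the underside.
- tamper: Coffee tamper with a dark wooden grip, 58 mm across, 84 mm tall, standing loose, a bystander. Origin: centre of the underside.
- cinnamon_shaker: Glass shaker with a grey top, 44 mm across, 90 mm tall, loose, a bystander. Origin: centre of the underside.

How it is judged:
At the end, for the whole second after the job is handed in: On both studs, flat on one another: white gasket, black spacer, red gasket, group body, undersides 36, 42, 54 and 60 mm (within 2.5) above the counter, centres within 6 mm of the flange's axis, long axes within 0.13 rad of its own, tilt under 0.07 rad, at rest (horizontal distance between each of gasket_white, spacer_black, gasket_red, group_body and flange_stand below 0.006 m and z of gasket_white in the frame of flange_stand between 0.0335 and 0.0385 m and angle between the x axis of each of gasket_white, spacer_black, gasket_red, group_body and the x axis of flange_stand, either way round below 0.13 rad and angle between each of gasket_white, spacer_black, gasket_red, group_body's own z axis and vertical below 0.07 rad and linear speed of each of gasket_white, spacer_black, gasket_red, group_body below 0.02 m/s and z of spacer_black in the frame of flange_stand between 0.0395 and 0.0445 m and z of gasket_red in the frame of flange_stand between 0.0515 and 0.0565 m and z of group_body in the frame of flange_stand between 0.0575 and 0.0625 m); the robot touches nothing.
It fails at once if the old gasket is moved more than 30 mm (distance of old_gasket from where it was at the start of the episode above 0.03 m).
It fails at once if the milk jug is knocked over (angle between milk_jug's own z axis and vertical above 0.5 rad).
It fails at once if the tamper is knocked over (angle between tamper's own z axis and vertical above 0.5 rad).
It fails at once if the shaker is knocked over (angle between cinnamon_shaker's own z axis and vertical above 0.5 rad).
It also fails if it takes over 122 s, if anything falls off the work surface, if the arm or the gripper's body presses on something with over 40 N, if the wrist force passes 120 N, or if a joint passes its speed limit or range.

## Working session

There is one attempt and no reset: what is moved stays moved. The work goes in short steps, each a Python script; the robot and the scene stay as the last script left them, time stands still between calls to the robot, and variables do not carry over. Pictures are saved under pics/ and viewed, at most 17 in all, crops included, and the job is handed in when it is done.

```bash
ls; mkdir -p pics; python3 - <<'E'
from bench import manip, effector, viewer
import cv2
for n in ("scene","top","wrist"):
    im=viewer.get_image(n); cv2.imwrite(f"pics/{n}0.png",im[:,:,::-1]); c=viewer.get_calibration(n);print(n,c)
print(manip.current_clock(),manip.current_tool_pos(),manip.current_tcp_rot())
a=cv2.imread("pics/top0.png");cv2.imwrite("pics/top0b.png",cv2.resize(a,(800,600)))
E
```

```text
pics
scene {'vfov': 44.8066807729532, 'cx': 258.76579698728244, 'cy': 199.7496039788224, 'eye': array([-0.48135871, -0.67773199,  0.8429676 ]), 'attitude': array([ 0.77017075, -0.42466152,  0.22423457, -0.41978383])}
top {'vfov': 47.957672161804965, 'cx': 258.49194433438777, 'cy': 189.38197838402493, 'eye': array([ 0.24803865, -0.18085591,  1.27618554]), 'attitude': array([ 0.85796253, -0.49712811,  0.06537145, -0.11176094])}
wrist {'vfov': 60.15164508207063, 'cx': 259.0143665804833, 'cy': 192.50872922019173, 'eye': array([0.22707208, 0.61374417, 0.38499698]), 'attitude': array([0.84330231, 0.52035938, 0.06988708, 0.11481781])}
0.15 [0.2916958  0.5801915  0.18670155] [ 2.30789735e-01  9.73003345e-01 -7.39343478e-04 -2.05537643e-04]
```

View pics/top0b.png

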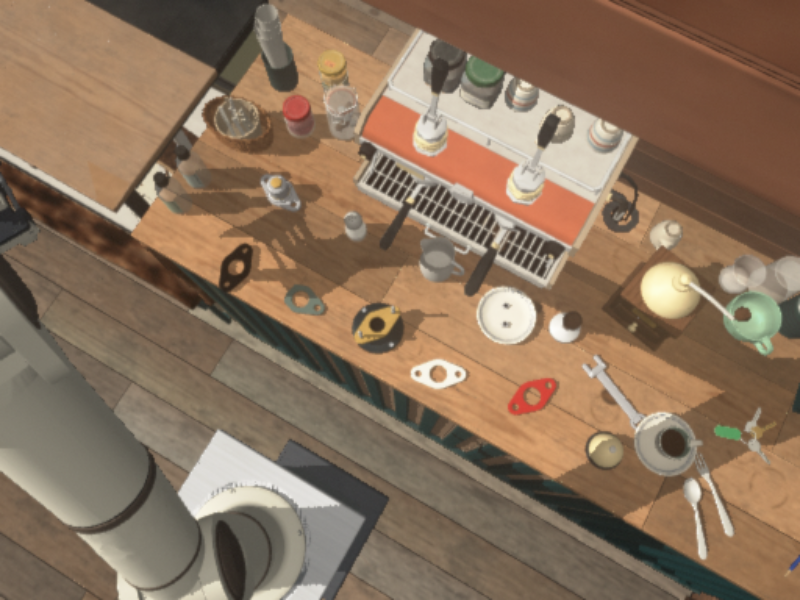

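View pics/scene0.png

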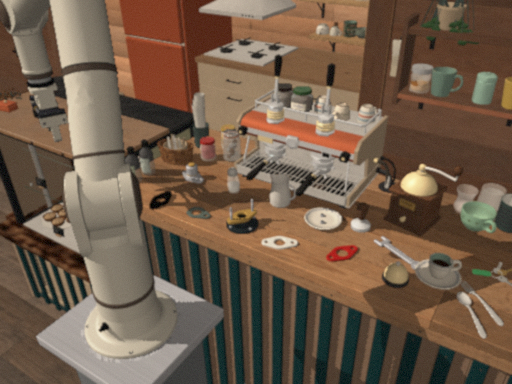

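The top view (800x600) shows the black spacer (235,267), old gasket (305,300), flange (378,327), white gasket (438,375), red gasket (532,396), group body (280,190), shaker (355,225), jug (437,258) and tamper (567,325). The scene view agrees. Next I'll get coarse positions and take wrist looks over the flange and the white gasket.

```bash
cat > h.py <<'E'
from bench import manip, effector, viewer
import cv2, numpy as np
from scipy.spatial.transform import Rotation as Ro
def cast(uv,c,z):
    uv=np.asarray(uv,float).reshape(-1,2); f=192/np.tan(np.radians(c["vfov"])/2)
    d=np.c_[(uv[:,0]-c["cx"])/f,(uv[:,1]-c["cy"])/f,np.ones(len(uv))]
    d=Ro.from_quat(c["attitude"]).apply(d); e=np.asarray(c["eye"])
    return (e+d*((z-e[2])/d[:,2])[:,None])[:,:2]
def project(p,c):
    q=Ro.from_quat(c["attitude"]).inv().apply(np.asarray(p,float)-c["eye"]); f=192/np.tan(np.radians(c["vfov"])/2)
    return np.array([q[0]/q[2]*f+c["cx"],q[1]/q[2]*f+c["cy"]])
def quat(phi):   # tool pointing down, closing line at world angle phi
    y=np.array([np.cos(phi),np.sin(phi),0]); z=np.array([0,0,-1.])
    return Ro.from_matrix(np.c_[np.cross(y,z),y,z]).as_quat()
def best_phi(xyz,phi):  # closing line phi or phi+pi, whichever turns the joints less
    q=manip.current_q(); r=[]
    for p in (phi,phi+np.pi):
        s=manip.solve_ik(list(xyz),quat(p))
        if s is not None: r.append((np.abs(np.array(s)-q).max(),p))
    return min(r)[1]
def shot(name):
    c=viewer.get_calibration("wrist"); im=viewer.get_image("wrist")
    cv2.imwrite(f"pics/{name}.png",im[:,:,::-1]); return im,c
def fit(mask,c,z,near,full=False):
    """oval nearest to 'near' in a mask -> centre and long-axis angle on plane z"""
    k=np.ones((3,3),np.uint8); mask=cv2.morphologyEx(mask,cv2.MORPH_OPEN,k)
    cs,_=cv2.findContours(mask,cv2.RETR_EXTERNAL,cv2.CHAIN_APPROX_NONE); best=None
    for ct in cs:
        if cv2.contourArea(ct)<300: continue
        w=cast(ct,c,z)
        (x,y),(a,b),t=cv2.minAreaRect((w*1e4).astype(np.float32))
        ang=np.radians(t if a>b else t+90)
        d=np.hypot(x/1e4-near[0],y/1e4-near[1])
        if best is None or d<best[0]: best=(d,np.array([x,y])/1e4,ang%np.pi,(max(a,b)/10,min(a,b)/10))
    return best[1:]
def hsv(im): return cv2.cvtColor(im,cv2.COLOR_RGB2HSV)
E
python3 - <<'E'
from h import *
np.set_printoptions(precision=4,suppress=True)
c=viewer.get_calibration("top")
for n,p,z in [("black",(235,267),.012),("old",(305,300),.005),("flange",(378,327),.036),("white",(438,375),.006),("red",(532,396),.006),("body",(280,185),.05),("shaker",(355,225),.05),("jug",(437,258),.05),("tamper",(567,325),.05)]:
    print(n,cast(np.array(p)/1.5625,c,z)[0])
a=[((360,345),(400,312)),((411,373),(466,377)),((511,411),(554,381)),((224,285),(248,248)),((263,178),(300,210))]
for s in a:
    w=cast(np.array(s)/1.5625,c,.01); d=w[1]-w[0]; print(np.arctan2(d[1],d[0]),np.hypot(*d))
E
```

```text
black [0.4263 0.3015]
old [0.4388 0.1488]
flange [ 0.4579 -0.006 ]
white [ 0.4394 -0.147 ]
red [ 0.4925 -0.3192]
body [0.6059 0.3036]
shaker [0.6074 0.1326]
jug [ 0.6278 -0.0376]
tamper [ 0.6337 -0.3111]
-0.3462060331499423 0.09988230288242579
-1.1232125822218697 0.10379055701827578
-0.4590104091096226 0.10013177052453875
0.013313765706565969 0.08706617243956756
-1.7794983698971205 0.10471582956600423
```

```bash
python3 - <<'E'
from h import *
def look(name,x,y,z,phi):
    p=best_phi((x,y,z),phi); manip.move_pose([x,y,z],quat(p)); manip.sleep(.2)
    im,c=shot(name); print(name,manip.current_clock(),manip.current_tool_pos(),p); return im,c
a,_=look("fl",.458,-.006,.20,-.346+np.pi/2)
b,c=look("wh",.4394,-.147,.14,-1.123+np.pi/2)
cv2.imwrite("pics/v1.png",cv2.resize(np.hstack([a,b])[:,:,::-1],(800,300)))
E
```

```text
fl 2.5833 [ 0.45808067 -0.0054778   0.19993432] 1.2247963267948965
wh 3.5 [ 0.44027914 -0.14578133  0.1405297 ] 0.44779632679489656
```

View pics/v1.png

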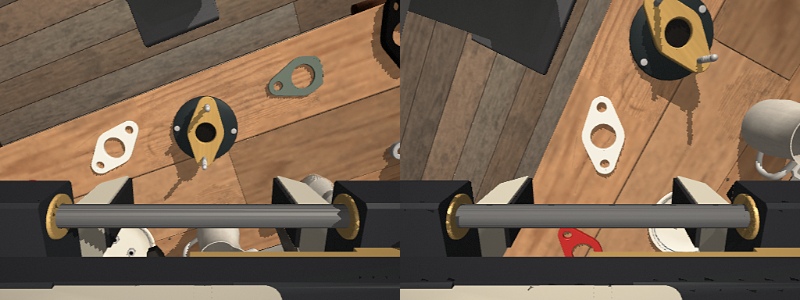

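The left view shows the flange upright in the frame, with studs at about (205,107) and (204,165). The right view shows the white gasket at (602,135). Now I'll fit both contours.

```bash
python3 - <<'E'
import numpy as np, cv2
a=cv2.imread("pics/fl.png"); h=cv2.cvtColor(a,cv2.COLOR_BGR2HSV); 
print("brass",h[165,240+0],h[190,262],h[150,285]); print("wood",h[190,190],h[150,420]); print("foot",h[160,228],h[185,300])
b=cv2.imread("pics/wh.png"); hb=cv2.cvtColor(b,cv2.COLOR_BGR2HSV); print("white",hb[170,240],hb[195,258],"wood",hb[200,330])
cv2.imwrite("pics/v2.png",cv2.resize(a[105:225,190:350],(800,600),interpolation=cv2.INTER_CUBIC))
E
```

```text
brass [ 19 140  93] [ 18 143 210] [96 24 54]
wood [ 13 133 169] [ 14 122 149]
foot [84 46 28] [ 13 119 163]
white [ 23  19 244] [ 21  20 245] wood [ 14 119 176]
```

View pics/v2.png

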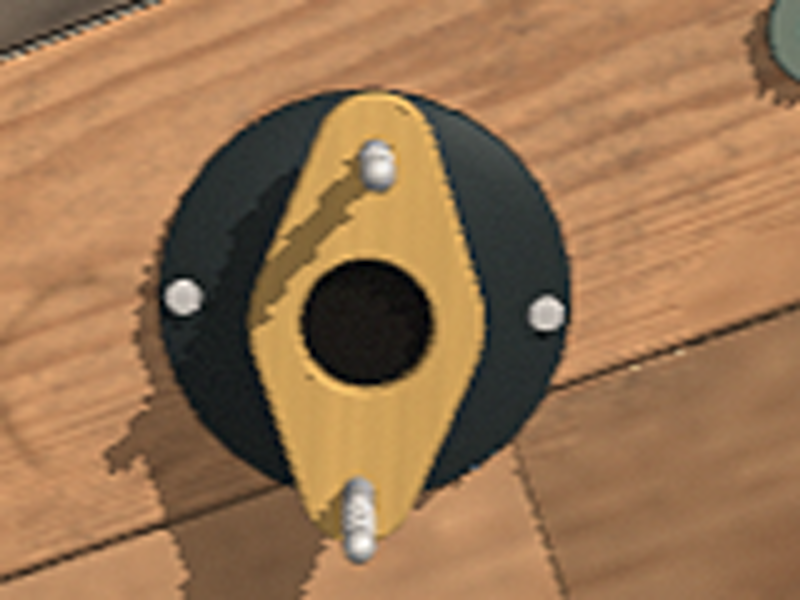

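The crop shows the stud tips at about (377,174) and (359,546), the bore centre at (368,322), and brass separable from wood by hue.

```bash
cat >> h.py <<'E'
MASK={"white":lambda h:cv2.inRange(h,(0,0,190),(180,60,255)),
      "red":lambda h:cv2.inRange(h,(0,190,60),(7,255,255))|cv2.inRange(h,(172,150,60),(180,255,255)),
      "black":lambda h:cv2.inRange(h,(0,0,0),(180,255,50)),
      "brass":lambda h:cv2.inRange(h,(16,100,60),(30,255,255))}
E
python3 - <<'E'
from h import *
np.set_printoptions(precision=4,suppress=True)
# wrist camera relative to tool, to rebuild the calibration of the saved pictures
c=viewer.get_calibration("wrist"); p=manip.current_tool_pos(); R=Ro.from_quat(manip.current_tcp_rot())
off=R.inv().apply(c["eye"]-p); rel=R.inv()*Ro.from_quat(c["attitude"]); print(off,rel.as_quat())
Rf=Ro.from_quat(quat(1.2247963)); cf=dict(c,eye=np.array([.45808,-.00548,.19993])+Rf.apply(off),attitude=(Rf*rel).as_quat())
a=cv2.imread("pics/fl.png")[:,:,::-1]; b=cv2.imread("pics/wh.png")[:,:,::-1]
m=MASK["brass"](hsv(a)); m[:110]=0;m[225:]=0;m[:,:200]=0;m[:,330:]=0
print("brass",fit(m,cf,.036,(.458,-.006)))
px=lambda u,v:(190+u/5-.4,105+v/5-.4)
s=np.vstack([cast(px(377,174),cf,.0755),cast(px(359,546),cf,.0755)]); d=s[1]-s[0]
print("studs",s.mean(0),np.arctan2(d[1],d[0]),np.hypot(*d),"bore",cast(px(368,322),cf,.036))
print("white",fit(MASK["white"](hsv(b)),c,.004,(.4394,-.147)))
E
```

```text
[ 0.0729 -0.0003 -0.1983] [-0.0951 -0.095   0.7005  0.7009]
brass (array([ 0.4598, -0.0019]), np.float64(3.0973217283669157), (96.94312133789063, 52.20142822265625))
studs [ 0.4603 -0.0021] -0.3893739508481756 0.07606633280436717 bore [[ 0.4596 -0.0013]]
white (array([ 0.4411, -0.1457]), np.float64(2.452955721289439), (98.46702880859375, 56.222540283203124))
```

```bash
cat >> h.py <<'E'
FL=np.array([.4601,-.0019]); FA=-.389      # flange centre and long axis, from the studs
def fit(mask,c,z,near):
    """oval nearest to 'near': centroid and long-axis angle by moments of its outer contour on plane z"""
    mask=cv2.morphologyEx(mask,cv2.MORPH_OPEN,np.ones((3,3),np.uint8)); best=None
    for ct in cv2.findContours(mask,cv2.RETR_EXTERNAL,cv2.CHAIN_APPROX_NONE)[0]:
        if cv2.contourArea(ct)<300: continue
        w=(cast(ct,c,z)*1e3).astype(np.float32); m=cv2.moments(w); x,y=m["m10"]/m["m00"],m["m01"]/m["m00"]
        ang=.5*np.arctan2(2*m["mu11"],m["mu20"]-m["mu02"]); p=np.array([x,y])/1e3; d=np.hypot(*(p-near))
        if best is None or d<best[0]:
            t=(w-[x,y])@np.array([[np.cos(ang),-np.sin(ang)],[np.sin(ang),np.cos(ang)]]); best=(d,p,ang,np.ptp(t,axis=0))
    return best[1:]
E
python3 - <<'E'
from h import *
np.set_printoptions(precision=4,suppress=True)
c=viewer.get_calibration("wrist");b=cv2.imread("pics/wh.png")[:,:,::-1]
p,a,s=fit(MASK["white"](hsv(b)),c,.004,(.4394,-.147)); print(p,a,s)
phi=best_phi([*p,.05],a+np.pi/2)
manip.move_pose([*p,.05],quat(phi)); manip.servo_line([*p,.0015],vel=.08); 
effector.close(f_grip=15); print(manip.current_finger_gap(),manip.current_force())
manip.servo_line([*p,.14],vel=.15)
im,c=shot("wg"); z=manip.current_tool_pos()
print(z,manip.current_finger_gap(),manip.current_clock(),fit(MASK["white"](hsv(im)),c,.1405+.0025,p))
cv2.imwrite("pics/v3.png",im[:,:,::-1])
E
```

```text
[ 0.441  -0.1457] -1.0657031979829696 [104.5331  56.0959]
0.0005073868085015043 [-1.0993 -0.7008  0.3681]
[ 0.4401 -0.1454  0.139 ] 0.00015502530032354385 7.275 (array([ 0.4261, -0.1191]), np.float64(-1.06519742297018), array([60.6791, 32.5197]))
```

View pics/v3.png

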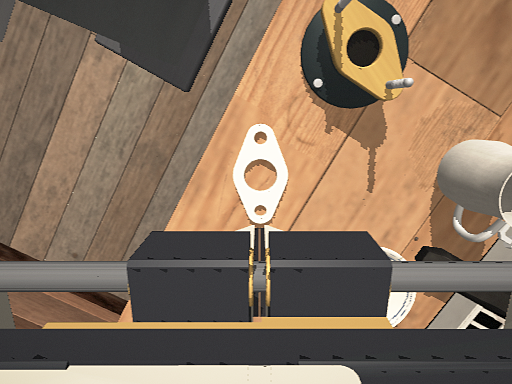

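The fingers shut on nothing. The gasket is still at (260,175), unmoved. I'll check where the tips really were.

```bash
python3 - <<'E'
from h import *
np.set_printoptions(precision=4,suppress=True)
manip.sleep(.3); im,c=shot("wg2"); p0=manip.current_tool_pos()
p,a,s=fit(MASK["white"](hsv(im)),c,.004,(.441,-.1457)); print(p,a,s,"tcp",p0,"px of tcp",project(p0,c))
effector.open_jaws(); manip.servo_line([*p,.0015],vel=.12); 
print(manip.current_tool_pos(),manip.current_force(),manip.current_finger_gap())
manip.sleep(.3); print(manip.current_tool_pos(),manip.current_force())
im,c=shot("wg3"); cv2.imwrite("pics/v4.png",im[:,:,::-1])
E
```

```text
[ 0.4412 -0.1456] -1.065727437999954 [103.9675  55.7768] tcp [ 0.4408 -0.1457  0.1397] px of tcp [259.3275 220.1966]
[ 0.4418 -0.1458  0.0021] [-0.1575  0.2915  0.2735] 0.09192831944512853
[ 0.4415 -0.1457  0.0019] [ 0.2318 -0.726  -0.2918]
```

View pics/v4.png

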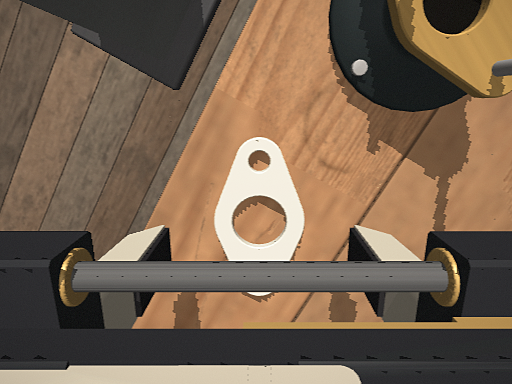

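The wrist view with the jaws open shows the tips at about (168,228) and (352,228). That is wider than expected at TCP depth, so the tips look higher than the reported TCP. I'll zoom in on the shut picture.

```bash
python3 - <<'E'
import cv2,numpy as np
a=cv2.imread("pics/wg.png")[190:270,200:320]; b=cv2.imread("pics/wg3.png")[190:300,90:430]
a=cv2.resize(a,(390,260),interpolation=cv2.INTER_CUBIC); b=cv2.resize(b,(800,260),interpolation=cv2.INTER_CUBIC)
o=np.zeros((530,800,3),np.uint8); o[:260,:390]=a; o[270:]=b; cv2.imwrite("pics/v5.png",o)
E
```

```text
(no output)
```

View pics/v5.png

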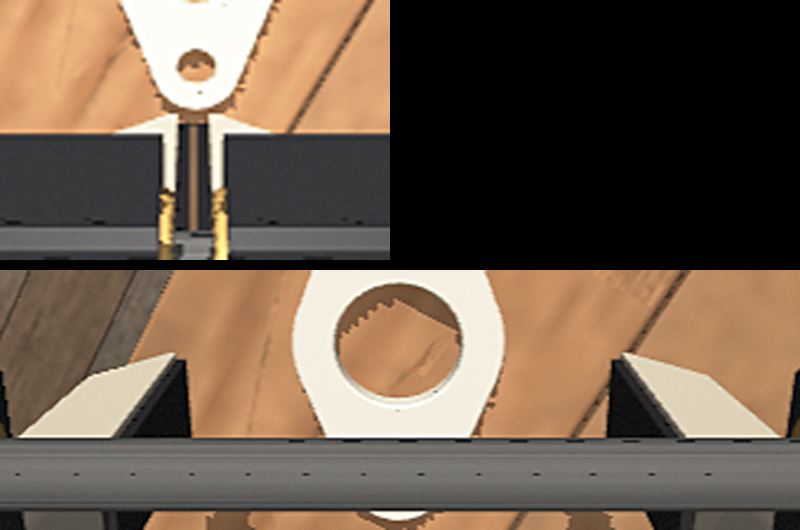

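The geometry (tip row 225, pad spacing 178 px) puts the fingertips about 38 mm above the reported TCP. I'll confirm that with a gentle touch on the counter.

```bash
python3 - <<'E'
from h import *
np.set_printoptions(precision=4,suppress=True)
print(manip.grip_depth, manip.current_clock())
p=np.array([.4412,-.1456]); f0=manip.current_force()[2]
manip.servo_line([*p,-.028],vel=.08)
for z in np.arange(-.028,-.046,-.0015):
    manip.servo_line([*p,z],vel=.03); manip.sleep(.1); f=manip.current_force()[2]-f0; print(round(z,4),manip.current_tool_pos()[2],f)
    if abs(f)>4: break
print(manip.current_clock())
E
```

```text
0.0188 10.7417
-0.028 -0.02767202964902172 0.9502940128750876
-0.0295 -0.029514272491838203 -0.005457560060154132
-0.031 -0.031061752048660206 0.780892340935584
-0.0325 -0.03253055947111842 -0.07128186915278412
-0.034 -0.034036420707743334 0.5010907261090216
-0.0355 -0.03554103099080756 0.5163078791121136
-0.037 -0.03701995006124786 -0.021035729104694367
-0.0385 -0.038539920462574644 -0.37954561671806536
-0.04 -0.038967283838494446 15.639593837609683
14.4083
```

The counter contact comes at a reported z of -0.0388, so true tip height is reported z + 38.8 mm. Now I'll grip, then check the held part by its visible bolt hole.

```bash
cat >> h.py <<'E'
TIP=-.0388        # reported z when the finger tips touch z=0
def grasp(p,tipz,f,lift=.11):
    manip.servo_line([*p,tipz+TIP],vel=.1); effector.close(f_grip=f); g=manip.current_finger_gap()
    manip.servo_line([*p,lift+TIP],vel=.2); manip.sleep(.2); return g,manip.current_finger_gap()
def axes():       # tool x and y as plane vectors
    return Ro.from_quat(manip.current_tcp_rot()).as_matrix()[:2,:2].T
def held(mask,c,ztop):
    """offset (tool axes) of the 13 mm hole seen on the tool +x side of a held part"""
    cs,hi=cv2.findContours(mask,cv2.RETR_CCOMP,cv2.CHAIN_APPROX_NONE); out=[]
    t=np.array(manip.current_tool_pos()[:2]); A=axes()
    for ct,h in zip(cs,hi[0]):
        if h[3]<0 or len(ct)<15: continue
        (u,v),r=cv2.minEnclosingCircle((cast(ct,c,ztop)*1e3).astype(np.float32)); q=A@(np.array([u,v])/1e3-t)
        out.append((q,r))
    return out
E
python3 - <<'E'
from h import *
np.set_printoptions(precision=4,suppress=True)
p=np.array([.4412,-.1456])
print(grasp(p,.0013,15)); im,c=shot("wg4"); z=manip.current_tool_pos()[2]-TIP
print(z,manip.current_gripper_force(),held(MASK["white"](hsv(im)),c,z+.0047),manip.current_clock())
E
```

```text
(0.05536826524800969, 0.055435560193006383)
0.10878260422748803 15.000004470348358 [(array([-0.0373, -0.0002]), 7.027898788452148), (array([ 0.0387, -0.0004]), 7.054135799407959)] 16.2667
```

View pics/wg4.png

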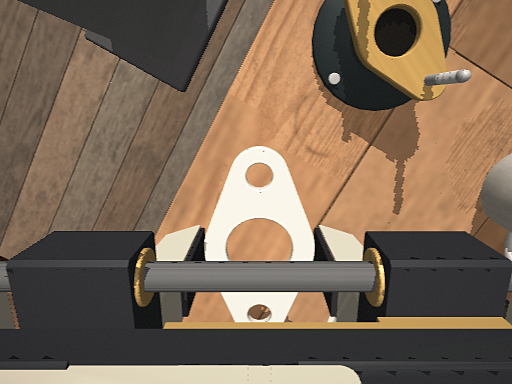

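The gasket is held level, with bolt holes at (259,175) and (259,312). The offset is under 1 mm and there is no yaw error. Placing it now.

```bash
cat >> h.py <<'E'
def place(off,zb,h,clear=.09):
    """off: part centre in tool axes; zb: resting height of its underside; h: tips above underside"""
    phi=best_phi([*FL,.15],FA+np.pi/2); A=Ro.from_quat(quat(phi)).as_matrix()[:2,:2].T
    p=FL-A.T@np.asarray(off); f0=np.array(manip.current_force())
    manip.move_pose([*p,clear+h+TIP],quat(phi)); manip.sleep(.2)
    for z in np.arange(max(zb+.03,.0),zb-.0001,-.003):
        manip.servo_line([*p,z+h+TIP],vel=.08); f=np.array(manip.current_force())-f0
        if np.abs(f).max()>12: print("contact at",z-zb,f); return p,False
    manip.sleep(.2); print("at",manip.current_tool_pos(),np.array(manip.current_force())-f0)
    return p,True
E
python3 - <<'E'
from h import *
p,ok=place((.0007,-.0003),.0365,.0013)
if ok:
    effector.open_jaws(); manip.servo_line([*p,.15+TIP],vel=.2)
manip.sleep(.2); im,c=shot("pw"); print(ok,p,manip.current_clock())
E
```

```text
at [ 0.46093629 -0.00188513 -0.00095466] [ 0.93828015 -0.45242242 -1.57880939]
True [ 0.46086148 -0.0018879 ] 21.9833
```

View pics/pw.png

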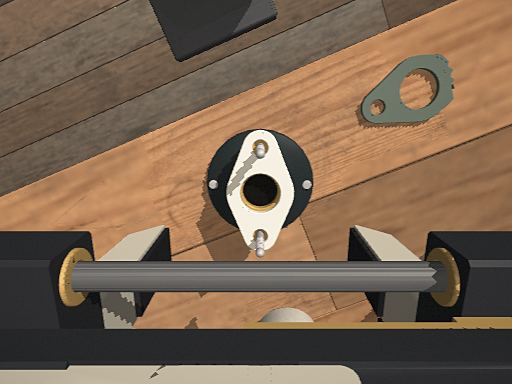

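White is seated on both studs, at (260,148) and (259,238). Next is the black spacer.

```bash
cat >> h.py <<'E'
def look(name,p,z,phi):
    phi=best_phi([*p,z],phi); manip.move_pose([*p,z],quat(phi)); manip.sleep(.2); return shot(name)
E
python3 - <<'E'
from h import *
np.set_printoptions(precision=4,suppress=True)
im,c=look("bk",(.4263,.3015),.12,np.pi/2)
print(fit(MASK["black"](hsv(im)),c,.009,(.4263,.3015)),manip.current_clock())
u,v=project((.4263,.3015,.01),c).astype(int); print(u,v,[hsv(im)[v+dv,u+du] for du,dv in ((0,-28),(0,28),(-28,0),(28,0))])
E
```

```text
(array([0.4273, 0.3028]), np.float64(0.09588584359073825), array([105.454 ,  55.0076])) 23.4
259 178 [array([40, 38, 20], dtype=uint8), array([15, 54, 19], dtype=uint8), array([ 13, 121, 129], dtype=uint8), array([60, 13, 19], dtype=uint8)]
```

View pics/bk.png

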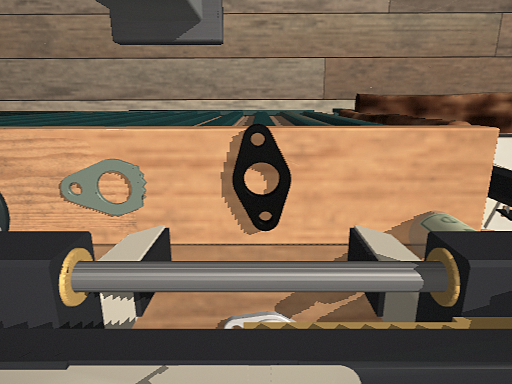

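The spacer is at (262,178), clear of its neighbours, with a fit of 105 x 55 mm. Grasping it, checking it, and placing it.

```bash
python3 - <<'E'
from h import *
np.set_printoptions(precision=4,suppress=True)
p=np.array([.4273,.3028]); a=.0959
phi=best_phi([*p,.05],a+np.pi/2); manip.move_pose([*p,.05+TIP],quat(phi))
print(grasp(p,.003,20)); im,c=shot("bk2"); z=manip.current_tool_pos()[2]-TIP
h=held(MASK["black"](hsv(im)),c,z+.009); print(h,manip.current_clock())
s=[q for q,r in h if 5<r<8.5 and abs(q[1])<.006 and .03<abs(q[0])<.046]
off=np.mean([q-[np.sign(q[0])*.038,0] for q in s],axis=0); print(len(s),off)
if len(s)>0 and np.abs(off).max()<.005:
    p,ok=place(off,.0425,.003); print(ok,p,manip.current_clock())
    if ok: effector.open_jaws(); manip.servo_line([*p,.15+TIP],vel=.2); shot("pb"); print(manip.current_clock())
E
```

```text
(0.05544948758225516, 0.05566581275698719)
[(array([-0.0621,  0.0744]), 1.9575085639953613), (array([-0.0613,  0.0678]), 2.0124521255493164), (array([-0.0615,  0.0649]), 2.559014320373535), (array([-0.0617,  0.0608]), 2.3460707664489746), (array([-0.0601,  0.0721]), 2.7967188358306885), (array([-0.0596,  0.0781]), 2.7634947299957275), (array([-0.0568,  0.0149]), 2.5277719497680664), (array([-0.0549,  0.0426]), 2.585482120513916), (array([-0.0534, -0.0096]), 1.9052084684371948), (array([-0.0537,  0.0268]), 2.6123647689819336), (array([-0.0529, -0.0128]), 2.059044122695923), (array([-0.0528, -0.0467]), 1.6427558660507202), (array([-0.0507,  0.022 ]), 2.8237359523773193), (array([-0.0505, -0.0002]), 2.3147084712982178), (array([-0.0501, -0.006 ]), 3.5461299419403076), (array([-0.0509, -0.0176]), 2.2609193325042725), (array([-0.0495, -0.0221]), 1.8876981735229492), (array([-0.0489,  0.011 ]), 2.4185068607330322), (array([-0.0496, -0.0149]), 2.280620813369751), (array([-0.0485,  0.0569]), 2.5093846321105957), (array([-0.0473,  0.0618]), 2.0005931854248047), (array([-0.0479,  0.0309]), 2.5
[... 2051 characters left out ...]
, (array([-0.0009, -0.0685]), 2.786421060562134), (array([-0.001, -0.086]), 2.866116762161255), (array([ 0.0023, -0.0966]), 1.6289817094802856), (array([ 0.0034, -0.0937]), 1.8861017227172852), (array([ 0.0034, -0.0883]), 3.1253442764282227), (array([ 0.005 , -0.0903]), 1.7538211345672607), (array([ 0.0052, -0.0851]), 2.1103603839874268), (array([ 0.006 , -0.0926]), 1.7508389949798584), (array([ 0.0055, -0.0946]), 2.276928424835205), (array([ 0.0079, -0.0891]), 2.4009552001953125), (array([ 0.0047, -0.0281]), 4.6197004318237305), (array([0.0401, 0.0011]), 6.636862754821777)] 26.1333
2 [0.0033 0.0011]
at [ 0.4627 -0.0042  0.0067] [ 0.9574  0.4125 -0.1208]
True [ 0.4627 -0.0042] 30.5833
32.075
```

View pics/pb.png

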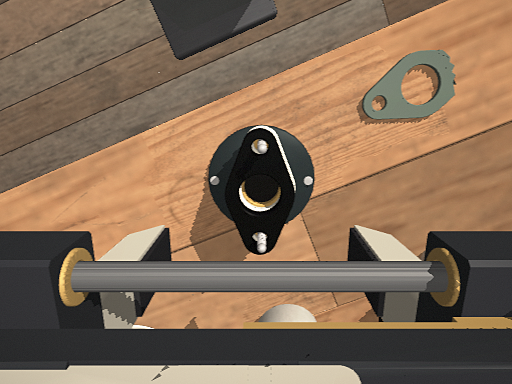

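```bash
python3 - <<'E'
from h import *
np.set_printoptions(precision=4,suppress=True)
im,c=look("rd",(.4925,-.3192),.12,-.459+np.pi/2)
print(fit(MASK["red"](hsv(im)),c,.004,(.4925,-.3192)),manip.current_clock())
E
```

```text
(array([ 0.4923, -0.3187]), np.float64(-0.4818406795594956), array([103.6646,  53.7785])) 33.5333
```

The spacer is threaded on both studs, at (260,147) and (260,240), shifted about 2 mm, which the holes allow. Red measures well, so I'll grip and place it using only the front hole.

```bash
python3 - <<'E'
from h import *
np.set_printoptions(precision=4,suppress=True)
p=np.array([.4923,-.3187]); a=-.4818
phi=best_phi([*p,.05],a+np.pi/2); manip.move_pose([*p,.05+TIP],quat(phi))
print(grasp(p,.0013,15)); im,c=shot("rd2"); z=manip.current_tool_pos()[2]-TIP
s=[q for q,r in held(MASK["red"](hsv(im)),c,z+.0047) if 5<r<8.5 and abs(q[1])<.006 and .03<q[0]<.046]
off=np.mean([q-[.038,0] for q in s],axis=0); print(len(s),off,manip.current_clock())
if len(s)==1 and np.abs(off).max()<.005:
    p,ok=place(off,.0545,.0013,.1); print(ok,p,manip.current_clock())
    if ok: effector.open_jaws(); manip.servo_line([*p,.15+TIP],vel=.2); shot("pr"); print(manip.current_clock())
im,c=look("bd",(.58,.3036),.16,-1.78+np.pi/2); print(manip.current_clock())
cv2.imwrite("pics/v6.png",cv2.resize(np.hstack([cv2.imread("pics/pr.png"),im[:,:,::-1]]),(800,300)))
E
```

```text
(0.05555860564149375, 0.055529374804850644)
1 [0.0015 0.0006] 36.2917
at [ 0.4613 -0.003   0.017 ] [ 0.1437 -0.042  -0.0183]
True [ 0.4613 -0.003 ] 40.7417
42.1917
43.7
```

View pics/v6.png

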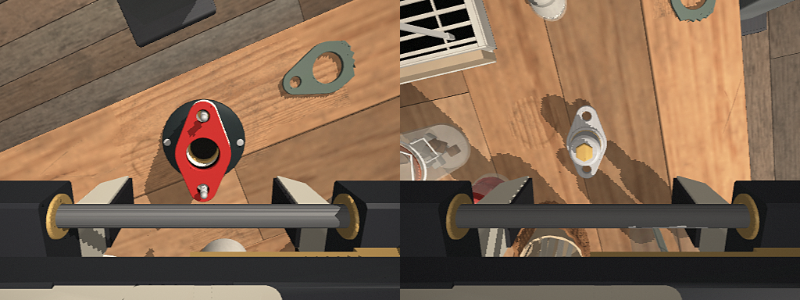

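Red is seated on both studs. The group body stands with its hex at about (585,152) and holes at about (586,115) and (585,171). Fitting it now.

```bash
python3 - <<'E'
from h import *
np.set_printoptions(precision=4,suppress=True)
c=viewer.get_calibration("wrist"); im=cv2.imread("pics/bd.png")[:,:,::-1]; H=hsv(im)
b=cv2.inRange(H,(18,90,90),(32,255,255)); r=np.zeros_like(b); r[120:240,190:290]=1
ys,xs=np.nonzero(b*r); print("hex px",xs.mean(),ys.mean(),len(xs),cast((xs.mean(),ys.mean()),c,.055))
g=cv2.inRange(H,(0,0,90),(180,60,255))*r
for ct,h in zip(*[(x if i==0 else x[0]) for i,x in enumerate(cv2.findContours(g,cv2.RETR_CCOMP,cv2.CHAIN_APPROX_NONE))]):
    if len(ct)<15: continue
    w=(cast(ct,c,.009)*1e3).astype(np.float32); (x,y),rad=cv2.minEnclosingCircle(w); print(h[3],x,y,rad)
print("jar px->",cast([(38,195),(85,195)],c,.08))
cv2.imwrite("pics/v7.png",cv2.resize(im[120:240,160:320,::-1],(800,600),interpolation=cv2.INTER_CUBIC))
E
```

```text
hex px 235.80470588235295 192.00470588235294 425 [[0.6034 0.3101]]
-1 604.9905395507812 312.05108642578125 51.43944549560547
1 612.8125 349.50225830078125 7.294078350067139
1 610.390869140625 324.5559387207031 14.342994689941406
1 604.4267578125 311.30914306640625 22.046506881713867
1 595.7295532226562 275.31097412109375 7.041762828826904
jar px-> [[0.7697 0.2704]
 [0.7296 0.279 ]]
```

View pics/v7.png

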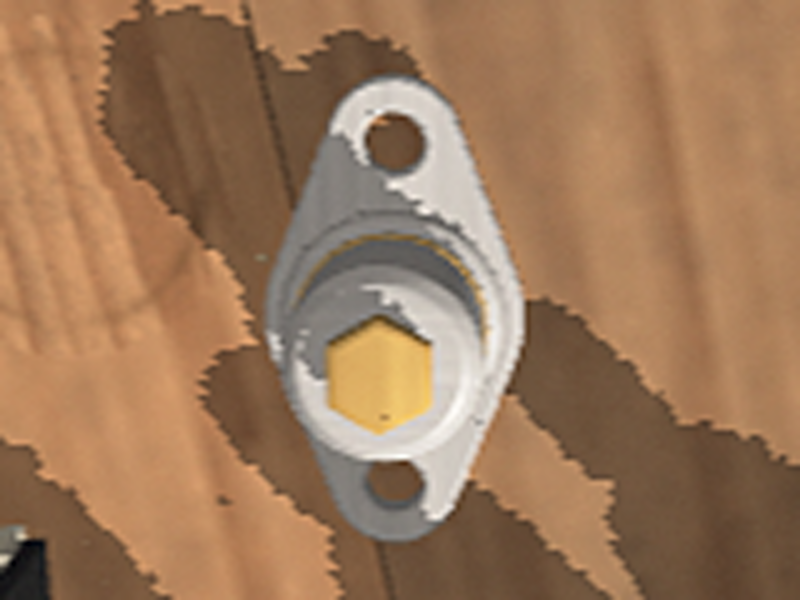

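The holes are 76.1 mm apart, giving a body centre of (0.6044, 0.3120) and yaw of 1.344. Grasping it by the barrel and checking.

```bash
python3 - <<'E'
from h import *
np.set_printoptions(precision=4,suppress=True)
p=np.array([.6044,.312]); a=1.344
phi=best_phi([*p,.05],a+np.pi/2); manip.move_pose([*p,.085+TIP],quat(phi))
print(grasp(p,.0125,40,.14),manip.current_force()); im,c=shot("bd2"); z=manip.current_tool_pos()[2]-TIP
for q,r in held(cv2.inRange(hsv(im),(0,0,90),(180,60,255)),c,z-.0035):
    if 5<r<9 and abs(q[1])<.015: print(q,r)
print(manip.current_clock())
E
```

```text
(0.039360560346365724, 0.03916261003406081) [ 0.9266 -1.0324 -2.9639]
[0.0386 0.0011] 6.703907489776611
47.025
```

View pics/bd2.png

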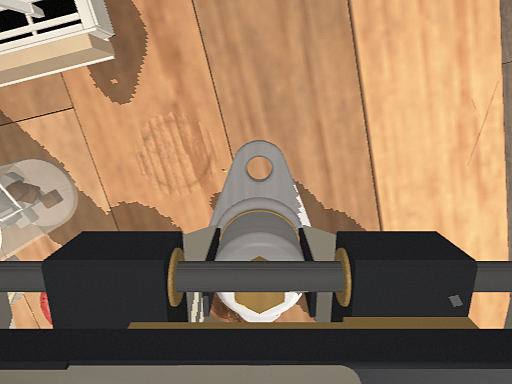

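The body is held upright, with its front hole at (259,167) and an offset under 1 mm. Placing it.

```bash
python3 - <<'E'
from h import *
p,ok=place((.0006,.0005),.0605,.0125,.13); print(ok,p,manip.current_clock())
if ok:
    effector.open_jaws(); manip.servo_line([*p,.22+TIP],vel=.2); manip.sleep(.3)
a,_=shot("pg"); b=viewer.get_image("scene"); cv2.imwrite("pics/scene1.png",b[:,:,::-1])
b=cv2.resize(b[170:266,180:308],(512,384),interpolation=cv2.INTER_CUBIC)
cv2.imwrite("pics/v8.png",cv2.resize(np.hstack([a,b])[:,:,::-1],(800,300))); print(manip.current_clock())
E
```

```text
at [ 0.46056033 -0.00257591  0.03424741] [0.23901907 0.87754732 0.31660702]
True [ 0.46046554 -0.0025902 ] 51.8667
54.125
```

View pics/v8.png

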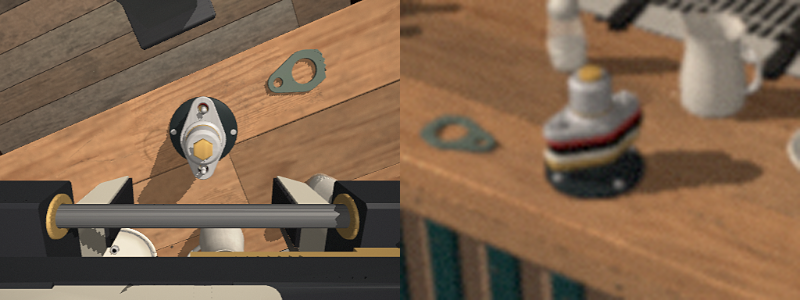

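The stack is upright and in order (white, black, red, body), with the studs through the holes and everything else standing. Handing in.

```bash
python3 -c "
from bench import manip
print(manip.hand_in(),manip.current_clock())"
```

```text
the job is handed in; nothing more can be done
the job is handed in; nothing more can be done
```

The flange joint is made up (white gasket, black spacer, red gasket, then the upright group body, all on both studs) and handed in at about 54 s; the last pictures showed the stack flat with nothing knocked over and the old gasket still in place, but the hand-in returned no verdict.

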